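# Level the gel-casting table with a spirit level and a screw foot

## Robot

A 7-joint arm with a two-finger parallel gripper is mounted at the origin on the work surface. World frame = base frame: x ahead of the robot, y to its left, z up, the work surface at z = 0. Lengths are in m, angles in rad, forces in N, time in s.
With the tool pointing down it reaches from about 0.425 to 0.925 m from the base axis. Payload 6.8 kg.
Tool frame: the origin (TCP) lies on the centre line of the jaws, within the pads' length; the fingertips stand 19 mm ahead of it and the grasp point (between the pads) is the TCP (tcp_to_tips is the distance from the TCP to the fingertips, in m); x points along the fingers, y is the direction in which the jaws open and shut, and the axes are right-handed (so a half turn about x gives the same grasp; the last joint's range is limited). The gripper opens to 85 mm and grips with 20 to 120 N. Pads are 22 mm wide; open, the fingers measure 114 mm over their backs; the gripper's body (76 mm by 85 mm) begins 54 mm behind the grasp point. The pads swing forward as they close: fully open they stand 13 mm farther back than shut.
Start: joints at [1.162, 0.477, 0.022, 1.555, -0.011, 1.109, -0.083], TCP at [0.2, -0.645, 0.25] pointing down, gripper open.
Joint ranges: [-2.96, 2.96], [-0.34, 2.1], [-1.41, 1.46], [0.24, 2.44], [-1.37, 4.51], [0.17, 1.92], [-2.96, 2.96]. Speed limits (rad/s): [2.39, 2.39, 3.14, 3.14, 3.14, 3.14, 3.14].

## Interface

Orientations are given as a unit quaternion [w, x, y, z].
In Python, from station import get_obs, read_camera, hand_in, spot_in, cut_out, tcp_to_tips gives the robot as it stands.
- The arm moves only by the shell command python3 -m jog 'ROWS' [FORCE]. ROWS is JSON, a list of rows, each an object of numbers: "gripper": the closure, from 0 (fully open) to 1 (shut); "dx", "dy", "dz": the shift along the world's x, y, z in m; "rx", "ry", "rz": the turn, a rotation vector about the world's x, y, z in degrees. In form: [{"gripper": .., "dx": .., "dy": .., "dz": .., "rx": .., "ry": .., "rz": ..}, ...]. A call has 1 to 10 rows; each row is the pose to reach, as a shift and turn from the pose commanded when the call began; what a row does not reach only later rows make up. A row lasts 1/10 s, in which the tool goes at most 50 mm and 8.59 degrees, less where a joint would pass 70% of its speed; a pose out of reach is approached as far as the arm can. A call with a gripper value outside its range is refused whole. The fingers move at their own pace and stop on an object; FORCE is the grip in N (left out, the last holds). Time passes only in rows, so rows that repeat a pose let the fingers close. It gives the time, the measured TCP pose, the force and the opening at its end, in the units of the state.
- get_obs(): the state, without advancing time (a new reading comes with each control period).
- read_camera(name): name is "scene" or "side" or "wrist"; returns a dict with "pixels" (400x640x3 uint8, blue, green, red), "range_z" (400x640 float32, m along the optical axis (not along the pixel's ray), 0 where there is no reading), "camera_matrix" (3x3 intrinsics, pixels), "cam_to_world" (4x4, takes a point from camera to world coordinates). Camera axes: x right, y down, z forward; pixel columns grow to the right and rows downward; lengths in m; the calibration is good to about 2 mm. The wrist camera is an equidistant fisheye: a pixel r from the principal point sees the ray r / f radians off the axis. A picture is of the moment at which its call begins.
- hand_in(): hands the job in, once; it reports no verdict.
Trained networks look in the newest picture that a camera, given by its name, has taken for a name from the list of things; names that differ only in an ending like _2 or _b are one class to them, and where a whole thing is asked for, a point or a joint stands for the part that bears it (a point fixed in the world has none). Each returns a list of dicts, best first, with "conf" (0 to 1); they miss things now and then, are a little off and sometimes report something else, mostly with a low value. They report only what shows in the picture. A call takes as long as a camera call. They do not tell look-alikes from the thing itself.
- spot_in(camera, label): "box" ([centre column, centre row, width, height] in pixels, round what is visible of it).
- cut_out(camera, label): "mask" (400x640 bool, what is visible of it) and "box" ([centre column, centre row, width, height] in pixels, round what is visible of it).
The state is a dict: "t": time; "q": joint angles; "joint_vel": joint speeds; "joint_torque": joint torques, N m; "eef_pos": TCP position; "tool_rot": TCP orientation; "contact_force": force on the tool from outside, world axes, zero at the start; "torque": the same for the moment, N m; "gripper_width": opening from 0.0 (shut) to 1.0 (fully open).
Only numpy, scipy, OpenCV 4.12 (cv2) and the standard library are available. Lean on these libraries where they do the work, as an engineer would, in place of code of your own. Each camera call takes 0.05 s, during which the arm holds its last target. There are 200 camera calls.

## Task

The gel-casting levelling table on the bench is out of level. Set the small spirit level gently down in the middle of its plate, pointing along the plate towards the knob of the screw foot, let go of it, and turn that knob until the bubble rests between the two black lines. Then, to prove that the reading stands with the feet loaded, press the level firmly down on the plate with the fingers and finish while still pressing, the bubble still between the lines; leave the other things on the bench where they are.

Things in the scene. Friction and masses are not known exactly. Their poses are not given: they have to be found in the camera images.
- plate: aluminium plate of the levelling table, 170 mm long (its x) by 150 mm wide (its y), 10 mm thick, with a 52 mm wide tongue at the +x end that carries the knob. It tilts a little (under 0.02 rad) about its y axis on two fixed feet at the -x end. Origin on that tilt line, between the feet, at the underside, 35 mm above the bench; +x points to the knob. The table itself does not move.
- plate_mid (a point): middle of the plate's flat top, 45 mm above the bench (the height changes by under 2 mm with the tilt), 65 mm from the tilt line and 125 mm from the knob's axis; axes as the plate's
- knob_grip (a point): centre of the round fluted knob of the screw foot, 38 mm across and 24 mm tall, upright axis, mid-height 68 mm above the bench, top at 80 mm; the plate's tongue lies some 11 mm below the knob's underside. The knob stays at its height as it turns.
- foot_knob: the same knob; origin on its axis at its underside. It turns stiffly (about 0.1 N m) and stays where it is left. Clockwise seen from above lifts the knob end of the plate: 4 mm a turn, 190 mm from the tilt line, so 0.021 rad of tilt and 21 mm of bubble a turn. At the start the knob end is too low: level is 1.5 to 3.7 rad clockwise, and the thread goes on 4 rad beyond.
- level: spirit level, dark metal bar 110 mm long (its x), 32 mm wide (its y), 36 mm high, about 0.3 kg, standing on its base on the bench, vial up; origin at the centre of the underside. The vial lies open along the middle of the top between two end blocks; the straight sides are 31 mm high. It may be laid either way round. It reads best when pressed over its middle.
- bubble (a joint): the bubble's distance (m) from the vial's middle along the level's +x, -0.016 to 0.016. The bubble, 14 mm long and pale in the green vial, goes to the higher end, 1 mm for each 0.001 rad of tilt, and settles in about 2 s. Two black lines round the vial stand 10 mm either side of its middle: the bubble is between them within 3 mm of the middle.
- specimen_cup: capped specimen cup, 60 mm across, 64 mm tall, beside the plate; a bystander; origin at the centre of its underside
- dropper_bottle: small dropper bottle, 30 mm across, 78 mm tall, beside the plate; a bystander; origin at the centre of its underside
- petri_stack: stack of three petri dishes, 90 mm across, 46 mm tall; a bystander; origin at the centre of its underside
- pipette: micropipette lying down, 240 mm long, about 30 mm high; a bystander; origin at the centre of its underside
- carton: small upright carton, 60 x 80 x 85 mm; a bystander; origin at the centre of its underside
- kit_carton: open kit carton, 100 x 130 x 75 mm, its flap rising to 130 mm; a bystander; origin at the centre of its underside
- tube_rack: foam block 190 x 100 x 35 mm full of capped sedimentation tubes, 165 mm tall in all; a bystander; origin at the centre of its underside
- wash_bottle: wash bottle, 70 mm across, 190 mm tall; a bystander; origin at the centre of its underside
Not all that is in view belongs to the job. What is shaped like the level but orange is not meant.

How it is judged:
On the way, in this order (a step that is already met when the one before it is completed fails the run):
1. the level stands flat on the middle of the plate, along it, let go, and its bubble shows the tilt (horizontal distance between level and plate_mid below 0.03 m and z of level in the frame of plate_mid between -0.003 and 0.003 m and angle between the x axis of level and the x axis of plate, either way round below 0.15 rad and angle between level's own z axis and vertical below 0.05 rad and contact force between the fingers and level below 0.3 N and (value of joint bubble above 0.004 m or value of joint bubble below -0.004 m)), for 0.4 s.
2. the knob has been turned until the bubble rests between the lines, the level standing free on the plate (horizontal distance between level and plate_mid below 0.03 m and z of level in the frame of plate_mid between -0.003 and 0.003 m and angle between the x axis of level and the x axis of plate, either way round below 0.15 rad and angle between level's own z axis and vertical below 0.05 rad and value of joint bubble between -0.003 and 0.003 m and contact force between the fingers and level below 0.3 N), for 0.5 s.
At the end, for the whole second after the job is handed in: The fingers press the level, which stands flat on the plate within 30 mm of its middle and within 0.15 rad of its length, so that it bears on the plate with more than 6.5 N (its own weight is about 3 N), and the bubble is within 3 mm of the vial's middle, between the lines (horizontal distance between level and plate_mid below 0.03 m and z of level in the frame of plate_mid between -0.003 and 0.003 m and angle between the x axis of level and the x axis of plate, either way round below 0.15 rad and angle between level's own z axis and vertical below 0.05 rad and value of joint bubble between -0.003 and 0.003 m and contact force between level and plate above 6.5 N and contact force between the fingers and level above 2 N and linear speed of level below 0.01 m/s); the arm keeps its last pose, push and grip.
It fails at once if the level is slammed or jammed against the plate (over 60 N) (contact force between level and plate above 60 N).
It fails at once if another thing on the bench is pushed more than 40 mm or knocked over (distance of any of specimen_cup, dropper_bottle, petri_stack, pipette, carton, kit_carton, tube_rack, wash_bottle from where it was at the start of the episode above 0.04 m or angle between any of specimen_cup, dropper_bottle, petri_stack, pipette, carton, kit_carton, tube_rack, wash_bottle's own z axis and vertical above 0.5 rad).
It also fails if it takes over 72 s, if anything falls off the work surface, if the arm or the gripper's body presses on something with over 40 N, if the wrist force passes 120 N, or if a joint passes its speed limit or range.

## Working session

There is one attempt and no reset: what is moved stays moved. The work goes in short steps, Python scripts to look and compute and a shell command to move; the robot and the scene stay as the last step left them, time stands still between calls to the robot, and variables do not carry over. Pictures are saved under pics/ and viewed, about 8 in all and at most 12, crops included, and the job is handed in when it is done.

```bash
ls; mkdir -p pics
cat > h.py <<'E'
import numpy as np,cv2
from station import *
def world(cam,us,vs):
    K=cam["camera_matrix"];T=cam["cam_to_world"];us=np.asarray(us);vs=np.asarray(vs)
    z=cam["range_z"][vs,us]
    p=np.stack([(us-K[0,2])/K[0,0]*z,(vs-K[1,2])/K[1,1]*z,z],-1)
    w=p@T[:3,:3].T+T[:3,3]
    return w[z>0]
def maskpts(cam,m):
    v,u=np.nonzero(m);return world(cam,u,v)
E
python3 - <<'E'
from h import *
o=get_obs();print(o['t'],o['eef_pos'],o['tool_rot'],o['gripper_width'],tcp_to_tips)
ims=[]
for n in("scene","side"):
    c=read_camera(n);ims.append(c["pixels"]);np.savez("c_"+n,**c)
    for l in("level","plate","foot_knob","specimen_cup","dropper_bottle","petri_stack","pipette","carton","kit_carton","tube_rack","wash_bottle"):
        for d in cut_out(n,l)[:3]:
            if d["conf"]<.3: continue
            p=maskpts(c,d["mask"])
            print(n,l,round(d["conf"],2),np.round(d["box"]),np.round(np.median(p,0),3) if len(p) else None,np.round(np.percentile(p,98,axis=0),3) if len(p) else None)
cv2.imwrite("pics/a.png",ims[0]);cv2.imwrite("pics/b.png",ims[1])
E
```

```text
pics
0.0 [ 0.19978015 -0.64416911  0.2493091 ] [-0.10532473 -0.69896224 -0.10658601  0.69928386] 0.9961847260776064 0.019
scene level 0.73 [394. 176.  28.  21.] [0.544 0.421 0.026] [0.557 0.481 0.038]
scene level 0.59 [357. 182.  31.  22.] [0.47  0.294 0.026] [0.521 0.351 0.037]
scene level 0.59 [365. 138.  21.  20.] [0.311 0.535 0.027] [0.359 0.602 0.038]
scene plate 0.84 [324. 234.  75.  60.] [0.591 0.016 0.042] [0.655 0.111 0.047]
scene plate 0.71 [189. 292.  68.  63.] [ 0.489 -0.372  0.049] [ 0.569 -0.312  0.126]
scene foot_knob 0.51 [296. 250.  17.  19.] [ 0.598 -0.099  0.076] [ 0.611 -0.055  0.081]
scene specimen_cup 0.88 [299. 207.  19.  26.] [0.452 0.043 0.056] [0.47  0.083 0.066]
scene dropper_bottle 0.63 [356. 257.   6.  22.] [0.71  0.022 0.038] [0.719 0.034 0.071]
scene petri_stack 0.87 [333. 155.  28.  26.] [0.315 0.342 0.041] [0.346 0.395 0.047]
scene petri_stack 0.72 [358. 258.   6.  24.] [0.71  0.022 0.036] [0.719 0.039 0.072]
scene pipette 0.83 [415. 212.  45.  28.] [0.693 0.288 0.02 ] [0.709 0.413 0.028]
scene carton 0.75 [409. 251.  33.  48.] [0.806 0.119 0.073] [0.
[... 669 characters left out ...]
0.084 0.067]
side dropper_bottle 0.73 [271. 198.  11.  25.] [0.7   0.038 0.038] [0.715 0.047 0.073]
side petri_stack 0.78 [411. 294.  37.  39.] [0.3   0.371 0.044] [0.341 0.4   0.049]
side pipette 0.87 [257. 278.  37.  61.] [0.686 0.314 0.022] [0.702 0.424 0.03 ]
side pipette 0.66 [312. 167.   8.   9.] [ 0.591 -0.086  0.075] [ 0.626 -0.075  0.083]
side kit_carton 0.88 [348. 124.  41.  52.] [ 0.498 -0.355  0.058] [ 0.565 -0.305  0.123]
side tube_rack 0.65 [298. 126.  32.  66.] [ 0.667 -0.284  0.071] [ 0.727 -0.231  0.164]
side wash_bottle 0.75 [389. 122.  24.  53.] [ 0.359 -0.335  0.086] [ 0.391 -0.322  0.165]
side wash_bottle 0.53 [342. 273.  46.  18.] [0.464 0.311 0.03 ] [0.514 0.325 0.038]
```

View pics/a.png

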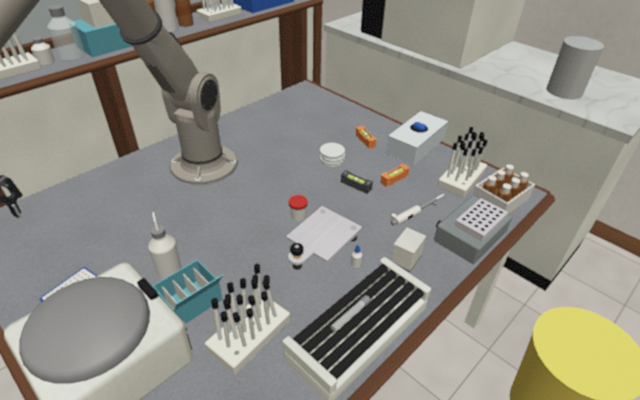

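View pics/b.png

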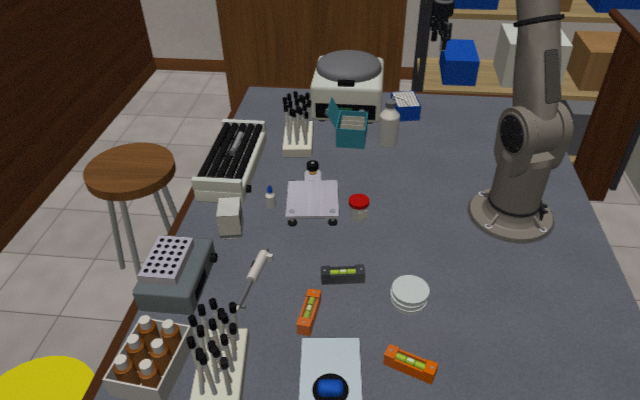

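The dark bar is at scene (357,182) and side (342,274). The orange look-alikes are at scene (394,176) and (365,138), side (309,314) and (412,365), so I choose the dark one. The knob is at scene (297,252) and side (313,170), with the plate between it and the robot's left. Next I fit the poses and crop close.

Run:
```python
from h import *
out=[]
P={}
for n in("scene","side"):
    c=read_camera(n)
    def get(l,near,zr):
        for d in cut_out(n,l):
            p=maskpts(c,d["mask"]);
            if len(p) and np.hypot(*(np.median(p,0)[:2]-near))<.05:
                q=p[(p[:,2]>zr[0])&(p[:,2]<zr[1])]
                r=cv2.minAreaRect(q[:,:2].astype(np.float32)*1000)
                print(n,l,round(d["conf"],2),len(q),[np.round(x,1) for x in r],"med",np.round(np.median(q,0),3));P.setdefault(l,[]).append(q);return
    get("level",[.465,.3],(.012,.05)); get("plate",[.585,.03],(.036,.052)); get("foot_knob",[.595,-.09],(.055,.09))
    W=c["pixels"]; u,v=((357,182) if n=="scene" else (342,274))
    a=cv2.resize(W[v-28:v+28,u-40:u+40],(400,280),interpolation=cv2.INTER_CUBIC)
    u,v=((318,235) if n=="scene" else (313,190))
    b=cv2.resize(W[v-42:v+42,u-60:u+60],(400,280),interpolation=cv2.INTER_CUBIC); out.append(np.hstack([a,b]))
    # knob by depth: points z in .072-.085 near
    vv,uu=np.nonzero(c["range_z"]>0);w=world(c,uu,vv)
    k=w[(abs(w[:,0]-.6)<.05)&(abs(w[:,1]+.09)<.05)&(w[:,2]>.074)&(w[:,2]<.084)]
    if len(k): print("knob top",len(k),k.min(0).round(3),k.max(0).round(3),k.mean(0).round(3))
for l in P:
    q=np.vstack(P[l]);print(l,[np.round(x,1) for x in cv2.minAreaRect(q[:,:2].astype(np.float32)*1000)])
cv2.imwrite("pics/c.png",np.vstack(out))
```

```text
scene level 0.59 314 [array([468.2, 299.5]), array([113.3,  35.4]), np.float64(9.5)] med [0.469 0.294 0.029]
scene plate 0.58 2328 [array([582.2,  -2.5]), array([152.6, 234. ]), np.float64(7.2)] med [0.589 0.017 0.043]
scene foot_knob 0.45 95 [array([598.7, -98.7]), array([26.9, 26.2]), np.float64(45.0)] med [ 0.601 -0.101  0.077]
knob top 99 [ 0.575 -0.113  0.074] [ 0.613 -0.078  0.082] [ 0.595 -0.096  0.078]
side level 0.62 634 [array([463.7, 305.1]), array([109.2,  39.3]), np.float64(9.0)] med [0.465 0.31  0.03 ]
side plate 0.56 2057 [array([578.7,   7.6]), array([149.6, 226.3]), np.float64(6.5)] med [0.577 0.034 0.044]
side foot_knob 0.52 120 [array([589.5, -90.7]), array([36.6, 39.5]), np.float64(56.4)] med [ 0.59  -0.084  0.077]
knob top 71 [ 0.573 -0.113  0.075] [ 0.608 -0.074  0.083] [ 0.59  -0.09   0.079]
level [array([466.8, 303.6]), array([114.7,  43.2]), np.float64(8.7)]
plate [array([581.5,   1. ]), array([153.1, 241.1]), np.float64(7.2)]
foot_knob [array([591.8, -93.8]), array([36.4, 44.4]), np.float64(22.4)]
```

View pics/c.png

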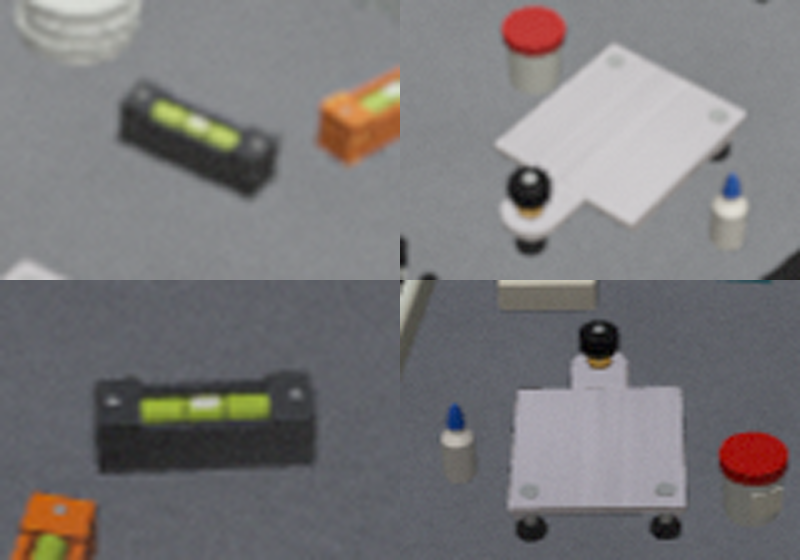

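```bash
cat >> h.py <<'E'
from scipy.spatial.transform import Rotation as R
def st():
    o=get_obs();w,x,y,z=o['tool_rot'];M=R.from_quat([x,y,z,w]).as_matrix()
    print("t",round(o['t'],2),"p",np.round(o['eef_pos'],4),"x",M[:,0].round(3),"yaw_y",round(np.degrees(np.arctan2(M[1,1],M[0,1])),2),"q",np.round(o['q'],2),"F",np.round(o['contact_force'],1),"w",round(o['gripper_width'],3));return o,M
E
python3 -c "
from h import *
st()"
python3 -m jog '[{"gripper":0,"dx":0.35,"dy":0.495,"dz":0.04},{"gripper":0,"dx":0.35,"dy":0.495,"dz":0.04},{"gripper":0,"dx":0.35,"dy":0.495,"dz":0.04},{"gripper":0,"dx":0.35,"dy":0.495,"dz":0.04},{"gripper":0,"dx":0.35,"dy":0.495,"dz":0.04},{"gripper":0,"dx":0.35,"dy":0.495,"dz":0.04},{"gripper":0,"dx":0.35,"dy":0.495,"dz":0.04},{"gripper":0,"dx":0.35,"dy":0.495,"dz":0.04},{"gripper":0,"dx":0.35,"dy":0.495,"dz":0.04},{"gripper":0,"dx":0.35,"dy":0.495,"dz":0.04}]' 40
python3 -c "
from h import *
st()"
```

```text
t 1.6 p [ 0.2    -0.6447  0.2503] x [ 0.  0. -1.] yaw_y -72.76 q [ 1.16  0.48  0.02  1.56 -0.01  1.11 -0.08] F [0.7 0.1 0.2] w 1.002
t 1.6 p [ 0.2    -0.6447  0.2503] x [ 0.  0. -1.] yaw_y -72.76 q [ 1.16  0.48  0.02  1.56 -0.01  1.11 -0.08] F [0.7 0.1 0.2] w 1.002$[0]: bad value
```

```bash
python3 -m jog '[{"gripper":0.0,"dx":0.35,"dy":0.495,"dz":0.04,"rx":0,"ry":0,"rz":0},{"gripper":0.0,"dx":0.35,"dy":0.495,"dz":0.04,"rx":0,"ry":0,"rz":0},{"gripper":0.0,"dx":0.35,"dy":0.495,"dz":0.04,"rx":0,"ry":0,"rz":0},{"gripper":0.0,"dx":0.35,"dy":0.495,"dz":0.04,"rx":0,"ry":0,"rz":0},{"gripper":0.0,"dx":0.35,"dy":0.495,"dz":0.04,"rx":0,"ry":0,"rz":0},{"gripper":0.0,"dx":0.35,"dy":0.495,"dz":0.04,"rx":0,"ry":0,"rz":0},{"gripper":0.0,"dx":0.35,"dy":0.495,"dz":0.04,"rx":0,"ry":0,"rz":0},{"gripper":0.0,"dx":0.35,"dy":0.495,"dz":0.04,"rx":0,"ry":0,"rz":0},{"gripper":0.0,"dx":0.35,"dy":0.495,"dz":0.04,"rx":0,"ry":0,"rz":0},{"gripper":0.0,"dx":0.35,"dy":0.495,"dz":0.04,"rx":0,"ry":0,"rz":0}]' 40
python3 -c "
from h import *
st()"
```

```text
t: 2.6
eef_pos: [0.4889, -0.2356, 0.2837]
tool_rot: [0.106, 0.699, 0.106, -0.699]
contact_force: [0.9, -0.3, -0.9]
gripper_width: 1.002
t 2.6 p [ 0.4889 -0.2356  0.2837] x [ 0.001 -0.    -1.   ] yaw_y -72.78 q [ 0.51  0.24 -0.21  1.82  0.06  1.09 -0.99] F [ 0.9 -0.3 -0.9] w 1.002
```

```bash
python3 -m jog '[{"gripper":0.0,"dx":0.03,"dy":0.25,"dz":0.0,"rx":0,"ry":0,"rz":-4},{"gripper":0.0,"dx":0.03,"dy":0.25,"dz":0.0,"rx":0,"ry":0,"rz":-8.2},{"gripper":0.0,"dx":0.03,"dy":0.25,"dz":0.0,"rx":0,"ry":0,"rz":-8.2},{"gripper":0.0,"dx":0.03,"dy":0.25,"dz":0.0,"rx":0,"ry":0,"rz":-8.2},{"gripper":0.0,"dx":0.03,"dy":0.25,"dz":0.0,"rx":0,"ry":0,"rz":-8.2},{"gripper":0.0,"dx":-0.022,"dy":0.538,"dz":-0.1,"rx":0,"ry":0,"rz":-8.2},{"gripper":0.0,"dx":-0.022,"dy":0.538,"dz":-0.1,"rx":0,"ry":0,"rz":-8.2},{"gripper":0.0,"dx":-0.022,"dy":0.538,"dz":-0.1,"rx":0,"ry":0,"rz":-8.2},{"gripper":0.0,"dx":-0.022,"dy":0.538,"dz":-0.1,"rx":0,"ry":0,"rz":-8.2},{"gripper":0.0,"dx":-0.022,"dy":0.538,"dz":-0.1,"rx":0,"ry":0,"rz":-8.2}]' 40
python3 -c "
from h import *
st()"
```

```text
t: 3.6
eef_pos: [0.4759, 0.2456, 0.2026]
tool_rot: [0.055, 0.705, 0.056, -0.705]
contact_force: [-0.0, -0.8, -0.4]
gripper_width: 1.0
t 3.6 p [0.4759 0.2456 0.2026] x [ 0.001  0.    -1.   ] yaw_y -81.0 q [-0.2   0.34 -0.47  1.91  0.19  0.93 -2.18] F [-0.  -0.8 -0.4] w 1.0
```

```bash
python3 -m jog '[{"gripper":0.0,"dx":-0.0095,"dy":0.056,"dz":-0.05,"rx":0,"ry":0,"rz":0},{"gripper":0.0,"dx":-0.0095,"dy":0.056,"dz":-0.05,"rx":0,"ry":0,"rz":0},{"gripper":0.0,"dx":-0.0095,"dy":0.056,"dz":-0.05,"rx":0,"ry":0,"rz":0},{"gripper":0.0,"dx":-0.0095,"dy":0.056,"dz":-0.05,"rx":0,"ry":0,"rz":0}]' 40
cat >> h.py <<'E'
def wpts(c,m):
    K=c["camera_matrix"];T=c["cam_to_world"];v,u=np.nonzero(m)
    z=c["range_z"][v,u];dx=u-K[0,2];dy=v-K[1,2];r=np.hypot(dx,dy)+1e-9;th=r/K[0,0]
    p=np.stack([dx/r*np.tan(th)*z,dy/r*np.tan(th)*z,z],-1)[z>0]
    return p@T[:3,:3].T+T[:3,3]
E
python3 - <<'E'
from h import *
st();c=read_camera("wrist");cv2.imwrite("pics/d.png",c["pixels"])
for d in cut_out("wrist","level")[:3]:
    p=wpts(c,d["mask"]);
    if len(p)<20: print(d["conf"],d["box"]);continue
    q=p[(p[:,2]>.025)&(p[:,2]<.045)];print(d["conf"],np.round(d["box"]),np.median(p,0).round(3),len(q))
    if len(q)>20: print([np.round(x,1) for x in cv2.minAreaRect(q[:,:2].astype(np.float32)*1000)],np.percentile(q[:,:2],[1,99],axis=0).round(3))
E
```

```text
t: 4.0
eef_pos: [0.4667, 0.2996, 0.1527]
tool_rot: [-0.056, -0.705, -0.056, 0.705]
contact_force: [0.8, 0.1, 0.7]
gripper_width: 0.996
t 4.0 p [0.4667 0.2996 0.1527] x [-0.    -0.001 -1.   ] yaw_y -80.94 q [-0.31  0.44 -0.46  1.91  0.25  0.85 -2.32] F [0.8 0.1 0.7] w 0.996
0.97 [106. 284.  43.  82.] [0.323 0.533 0.03 ] 1444
[array([302.9, 543.8]), array([ 33.3, 111.3]), np.float64(68.7)] [[0.255 0.511]
 [0.358 0.572]]
0.85 [312. 192.  44. 131.] [0.471 0.302 0.033] 4356
[array([466.6, 301.7]), array([109.8,  32.4]), np.float64(8.7)] [[0.413 0.281]
 [0.521 0.323]]
0.59 [185. 100. 125.  61.] [0.534 0.42  0.032] 3950
[array([534.6, 427.2]), array([110.3,  32.6]), np.float64(83.3)] [[0.515 0.372]
 [0.554 0.48 ]]
```

View pics/d.png

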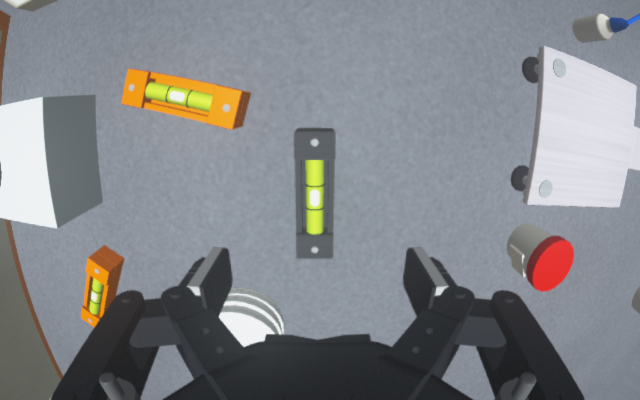

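The dark level is at wrist (315,192), fitted centre (0.467,0.302), yaw 8.7°, size 110×32 mm, as it should be. I descend and grasp.

```bash
python3 -m jog '[{"gripper":0.0,"dx":0,"dy":0.002,"dz":-0.05,"rx":0,"ry":0,"rz":-0.3},{"gripper":0.0,"dx":0,"dy":0.002,"dz":-0.1,"rx":0,"ry":0,"rz":-0.3},{"gripper":0.0,"dx":0,"dy":0.002,"dz":-0.127,"rx":0,"ry":0,"rz":-0.3},{"gripper":0.0,"dx":0,"dy":0.002,"dz":-0.127,"rx":0,"ry":0,"rz":-0.3},{"gripper":1,"dx":0,"dy":0.002,"dz":-0.127,"rx":0,"ry":0,"rz":-0.3},{"gripper":1,"dx":0,"dy":0.002,"dz":-0.127,"rx":0,"ry":0,"rz":-0.3},{"gripper":1,"dx":0,"dy":0.002,"dz":-0.127,"rx":0,"ry":0,"rz":-0.3},{"gripper":1,"dx":0,"dy":0.002,"dz":-0.127,"rx":0,"ry":0,"rz":-0.3},{"gripper":1,"dx":0,"dy":0.002,"dz":-0.127,"rx":0,"ry":0,"rz":-0.3},{"gripper":1,"dx":0,"dy":0.002,"dz":-0.127,"rx":0,"ry":0,"rz":-0.3}]' 40
python3 -m jog '[{"gripper":1,"dx":0,"dy":0,"dz":0,"rx":0,"ry":0,"rz":0},{"gripper":1,"dx":0,"dy":0,"dz":0,"rx":0,"ry":0,"rz":0}]' 40
python3 -c "
from h import *
st()"
```

```text
t: 5.1
eef_pos: [0.4678, 0.3023, 0.0276]
tool_rot: [0.053, 0.706, 0.054, -0.704]
contact_force: [-1.1, -1.9, 8.5]
gripper_width: 0.369
t: 5.3
eef_pos: [0.4678, 0.3024, 0.0276]
tool_rot: [0.053, 0.706, 0.054, -0.704]
contact_force: [-0.1, -0.8, 8.1]
gripper_width: 0.37
t 5.3 p [0.4678 0.3024 0.0276] x [ 0.003  0.001 -1.   ] yaw_y -81.28 q [-0.39  0.62 -0.38  1.97  0.38  0.62 -2.44] F [-0.1 -0.8  8.1] w 0.37
```

```bash
python3 -m jog '[{"gripper":1,"dx":0,"dy":0,"dz":0.05,"rx":0,"ry":0,"rz":0},{"gripper":1,"dx":0,"dy":0,"dz":0.1,"rx":0,"ry":0,"rz":0},{"gripper":1,"dx":0.02,"dy":-0.03,"dz":0.13,"rx":0,"ry":0,"rz":8},{"gripper":1,"dx":0.04,"dy":-0.06,"dz":0.13,"rx":0,"ry":0,"rz":16},{"gripper":1,"dx":0.06,"dy":-0.09,"dz":0.13,"rx":0,"ry":0,"rz":24},{"gripper":1,"dx":0.08,"dy":-0.12,"dz":0.13,"rx":0,"ry":0,"rz":32},{"gripper":1,"dx":0.1,"dy":-0.15,"dz":0.13,"rx":0,"ry":0,"rz":40},{"gripper":1,"dx":0.109,"dy":-0.18,"dz":0.13,"rx":0,"ry":0,"rz":48},{"gripper":1,"dx":0.109,"dy":-0.21,"dz":0.13,"rx":0,"ry":0,"rz":56},{"gripper":1,"dx":0.109,"dy":-0.24,"dz":0.13,"rx":0,"ry":0,"rz":64}]' 40
python3 -m jog '[{"gripper":1,"dx":0.0,"dy":-0.025,"dz":0,"rx":0,"ry":0,"rz":8},{"gripper":1,"dx":0,"dy":-0.025,"dz":0,"rx":0,"ry":0,"rz":16},{"gripper":1,"dx":0,"dy":-0.025,"dz":0,"rx":0,"ry":0,"rz":24},{"gripper":1,"dx":0,"dy":-0.025,"dz":0,"rx":0,"ry":0,"rz":24},{"gripper":1,"dx":0,"dy":-0.025,"dz":0,"rx":0,"ry":0,"rz":24}]' 40
python3 - <<'E'
from h import *
st();c=read_camera("wrist");cv2.imwrite("pics/e.png",c["pixels"])
for l in("level","plate","foot_knob"):
  for d in cut_out("wrist",l)[:1]:
    p=wpts(c,d["mask"]);print(l,d["conf"],np.round(d["box"]),np.median(p,0).round(3),np.percentile(p,[2,98],axis=0).round(3).tolist())
    z={"level":(.1,.19),"plate":(.036,.05),"foot_knob":(.07,.085)}[l];q=p[(p[:,2]>z[0])&(p[:,2]<z[1])]
    if len(q)>20: print([np.round(x,1) for x in cv2.minAreaRect(q[:,:2].astype(np.float32)*1000)])
E
```

```text
t: 6.3
eef_pos: [0.5755, 0.0603, 0.1559]
tool_rot: [-0.421, -0.568, -0.421, 0.568]
contact_force: [-0.1, -0.7, -3.2]
gripper_width: 0.365
t: 6.8
eef_pos: [0.5754, 0.0368, 0.1559]
tool_rot: [0.528, 0.471, 0.528, -0.471]
contact_force: [0.7, -0.1, -4.2]
gripper_width: 0.364
t 6.8 p [0.5754 0.0368 0.1559] x [-0. -0. -1.] yaw_y 6.52 q [ 0.41  0.54 -0.76  1.84  0.45  0.94 -0.45] F [ 0.7 -0.1 -4.2] w 0.364
level 0.58 [318. 244.  83. 190.] [0.574 0.056 0.16 ] [[0.557, 0.003, 0.141], [0.592, 0.09, 0.164]]
[array([575.6,  45.5]), array([33.9, 88.9]), np.float64(6.5)]
plate 0.77 [319. 193. 197. 186.] [0.574 0.071 0.044] [[0.502, -0.022, 0.042], [0.651, 0.115, 0.046]]
[array([577.2,  34.5]), array([150.8, 160. ]), np.float64(6.5)]
```

View pics/e.png

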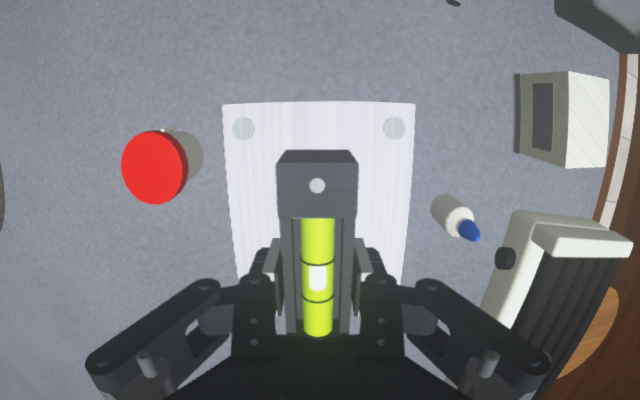

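```bash
python3 -m jog '[{"gripper":1,"dx":0.002,"dy":-0.002,"dz":-0.03,"rx":0,"ry":0,"rz":0},{"gripper":1,"dx":0.002,"dy":-0.002,"dz":-0.055,"rx":0,"ry":0,"rz":0},{"gripper":1,"dx":0.002,"dy":-0.002,"dz":-0.07,"rx":0,"ry":0,"rz":0},{"gripper":1,"dx":0.002,"dy":-0.002,"dz":-0.076,"rx":0,"ry":0,"rz":0},{"gripper":1,"dx":0.002,"dy":-0.002,"dz":-0.079,"rx":0,"ry":0,"rz":0},{"gripper":1,"dx":0.002,"dy":-0.002,"dz":-0.08,"rx":0,"ry":0,"rz":0},{"gripper":1,"dx":0.002,"dy":-0.002,"dz":-0.08,"rx":0,"ry":0,"rz":0}]' 40
python3 -m jog '[{"gripper":1,"dx":0,"dy":0,"dz":-0.001,"rx":0,"ry":0,"rz":0},{"gripper":1,"dx":0,"dy":0,"dz":-0.001,"rx":0,"ry":0,"rz":0}]' 40
python3 -m jog '[{"gripper":1,"dx":0,"dy":0,"dz":-0.001,"rx":0,"ry":0,"rz":0},{"gripper":1,"dx":0,"dy":0,"dz":-0.001,"rx":0,"ry":0,"rz":0}]' 40
```

```text
t: 7.7
eef_pos: [0.5783, 0.0351, 0.0766]
tool_rot: [0.529, 0.47, 0.528, -0.469]
contact_force: [-0.3, 0.2, -3.1]
gripper_width: 0.365
t: 7.9
eef_pos: [0.578, 0.0349, 0.0753]
tool_rot: [0.529, 0.47, 0.528, -0.47]
contact_force: [-0.0, 1.2, -2.3]
gripper_width: 0.368
t: 8.1
eef_pos: [0.5777, 0.0348, 0.0738]
tool_rot: [0.529, 0.47, 0.528, -0.47]
contact_force: [0.4, 0.1, -3.6]
gripper_width: 0.363
```

```bash
python3 -m jog '[{"gripper":1,"dx":0,"dy":0,"dz":-0.001,"rx":0,"ry":0,"rz":0},{"gripper":1,"dx":0,"dy":0,"dz":-0.001,"rx":0,"ry":0,"rz":0}]' 40
python3 -m jog '[{"gripper":1,"dx":0,"dy":0,"dz":-0.001,"rx":0,"ry":0,"rz":0},{"gripper":1,"dx":0,"dy":0,"dz":-0.001,"rx":0,"ry":0,"rz":0}]' 40
```

```text
t: 8.3
eef_pos: [0.5776, 0.0349, 0.0727]
tool_rot: [0.528, 0.47, 0.529, -0.47]
contact_force: [-0.2, 0.0, -3.6]
gripper_width: 0.367
t: 8.5
eef_pos: [0.5777, 0.0348, 0.0722]
tool_rot: [0.529, 0.47, 0.528, -0.47]
contact_force: [-2.8, -1.3, 3.0]
gripper_width: 0.365
```

```bash
python3 -m jog '[{"gripper":0.5,"dx":0,"dy":0,"dz":0,"rx":0,"ry":0,"rz":0},{"gripper":0.4,"dx":0,"dy":0,"dz":0,"rx":0,"ry":0,"rz":0},{"gripper":0.2,"dx":0,"dy":0,"dz":0,"rx":0,"ry":0,"rz":0},{"gripper":0.2,"dx":0,"dy":0,"dz":0,"rx":0,"ry":0,"rz":0},{"gripper":0.2,"dx":0,"dy":0,"dz":0.03,"rx":0,"ry":0,"rz":0},{"gripper":0.2,"dx":0,"dy":0,"dz":0.08,"rx":0,"ry":0,"rz":0},{"gripper":0.2,"dx":0,"dy":0,"dz":0.12,"rx":0,"ry":0,"rz":0},{"gripper":0.2,"dx":0,"dy":0,"dz":0.12,"rx":0,"ry":0,"rz":0}]'
python3 - <<'E'
from h import *
st();c=read_camera("wrist");cv2.imwrite("pics/f.png",c["pixels"])
for l in("level","plate","foot_knob"):
  for d in cut_out("wrist",l)[:1]:
    p=wpts(c,d["mask"]);print(l,d["conf"],np.round(d["box"]),np.median(p,0).round(3),np.percentile(p,[2,98],axis=0).round(3).tolist())
    z={"level":(.065,.1),"plate":(.036,.05),"foot_knob":(.07,.085)}[l];q=p[(p[:,2]>z[0])&(p[:,2]<z[1])]
    if len(q)>20: print([np.round(x,1) for x in cv2.minAreaRect(q[:,:2].astype(np.float32)*1000)])
E
```

```text
t: 9.3
eef_pos: [0.581, 0.0363, 0.1976]
tool_rot: [0.531, 0.472, 0.526, -0.467]
contact_force: [0.6, 0.2, 0.6]
gripper_width: 0.801
t 9.3 p [0.581  0.0363 0.1976] x [ 0.01   0.001 -1.   ] yaw_y 6.74 q [ 0.43  0.49 -0.79  1.8   0.41  1.01 -0.41] F [0.6 0.2 0.6] w 0.801
level 0.58 [311. 195.  45. 132.] [0.578 0.037 0.077] [[0.56, -0.02, 0.049], [0.597, 0.087, 0.081]]
[array([578.3,  32.1]), array([ 32.3, 110.5]), np.float64(7.0)]
plate 0.7 [313. 205. 165. 207.] [0.582 0.038 0.043] [[0.504, -0.082, 0.042], [0.651, 0.113, 0.045]]
[array([581.1,   4.9]), array([150.7, 220. ]), np.float64(6.9)]
foot_knob 0.82 [311. 317.  40.  35.] [ 0.592 -0.087  0.078] [[0.576, -0.11, 0.06], [0.608, -0.076, 0.081]]
[array([592.4, -93.8]), array([35.3, 36.3]), np.float64(7.1)]
```

View pics/f.png

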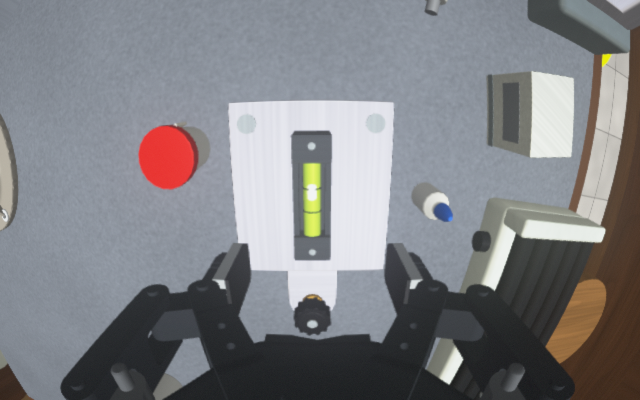

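```bash
python3 -m jog '[{"gripper":0.2,"dx":0,"dy":0,"dz":0,"rx":0,"ry":0,"rz":0},{"gripper":0.2,"dx":0,"dy":0,"dz":0,"rx":0,"ry":0,"rz":0},{"gripper":0.2,"dx":0,"dy":0,"dz":0,"rx":0,"ry":0,"rz":0},{"gripper":0.2,"dx":0,"dy":0,"dz":0,"rx":0,"ry":0,"rz":0},{"gripper":0.2,"dx":0,"dy":0,"dz":0,"rx":0,"ry":0,"rz":0},{"gripper":0.2,"dx":0,"dy":0,"dz":0,"rx":0,"ry":0,"rz":0},{"gripper":0.2,"dx":0,"dy":0,"dz":0,"rx":0,"ry":0,"rz":0},{"gripper":0.2,"dx":0,"dy":0,"dz":0,"rx":0,"ry":0,"rz":0},{"gripper":0.2,"dx":0,"dy":0,"dz":0,"rx":0,"ry":0,"rz":0},{"gripper":0.2,"dx":0,"dy":0,"dz":0,"rx":0,"ry":0,"rz":0}]' | head -1
cat >> h.py <<'E'
def topview(c,cx=.5783,cy=.0321,yaw=97,z=.074,hl=.06,hw=.02,s=.00025):
    # rectified view of the level; columns run along direction yaw (away from knob), at height z
    a=np.radians(yaw);e=np.array([np.cos(a),np.sin(a)]);f=np.array([e[1],-e[0]])
    L=np.arange(-hl,hl,s);W=np.arange(-hw,hw,s);l,w=np.meshgrid(L,W)
    P=np.stack([cx+l*e[0]+w*f[0],cy+l*e[1]+w*f[1],np.full_like(l,z)],-1)
    T=c["cam_to_world"];K=c["camera_matrix"];p=(P-T[:3,3])@T[:3,:3]
    r=np.hypot(p[...,0],p[...,1]);th=np.arctan2(r,p[...,2])
    u=K[0,2]+K[0,0]*th*p[...,0]/r;v=K[1,2]+K[1,1]*th*p[...,1]/r
    return L,cv2.remap(c["pixels"],u.astype(np.float32),v.astype(np.float32),cv2.INTER_CUBIC)
def bubble(c,name,**k):
    L,im=topview(c,**k);cv2.imwrite(name,cv2.resize(im,None,fx=1.6,fy=1.6))
    b,g,r=[im[...,i].astype(float) for i in range(3)]
    green=((g-b)>60);row=green.sum(1);rows=np.nonzero(row>.5*row.max())[0];mid=slice(rows[0]+3,rows[-1]-2)
    B=b[mid].mean(0);G=g[mid].mean(0)
    gr=np.nonzero(green[mid].mean(0)>.5)[0];lo,hi=L[gr[0]]*1e3,L[gr[-1]]*1e3
    bb=(B>.5*(np.median(B[gr])+B[gr[0]:gr[-1]].max()));bb[:gr[0]]=bb[gr[-1]:]=0;x=L[bb]*1e3
    print("vial %.1f..%.1f mid %.1f; pale %.1f..%.1f centre %.1f (w %.1f)"%(lo,hi,(lo+hi)/2,x.min(),x.max(),(x.min()+x.max())/2,x.max()-x.min()))
    i=(L>lo/1e3)&(L<hi/1e3);d=G[i];X=L[i]*1e3;from scipy.signal import find_peaks
    pk,pr=find_peaks(-d,prominence=25);print("dark lines at",X[pk].round(1),pr["prominences"].round(0))
E
python3 - <<'E'
from h import *
o,M=st();c=read_camera("wrist");T=c["cam_to_world"];print("cam in tool",(M.T@(T[:3,3]-o['eef_pos'])).round(3),"axis",(M.T@T[:3,2]).round(2),"K",c["camera_matrix"][0,0])
bubble(c,"pics/g.png")
E
```

```text
t: 10.5
t 10.5 p [0.5777 0.0349 0.1919] x [ 0. -0. -1.] yaw_y 6.73 q [ 0.43  0.5  -0.79  1.81  0.41  1.01 -0.41] F [-0.2 -0.4  0.3] w 0.798
cam in tool [-0.123  0.001 -0.074] axis [ 0.96 -0.    0.29] K 309.70691628693146
vial -33.2..31.3 mid -1.0; pale 3.5..16.5 centre 10.0 (w 13.0)
dark lines at [-11.    9.5] [70. 34.]
```

View pics/g.png

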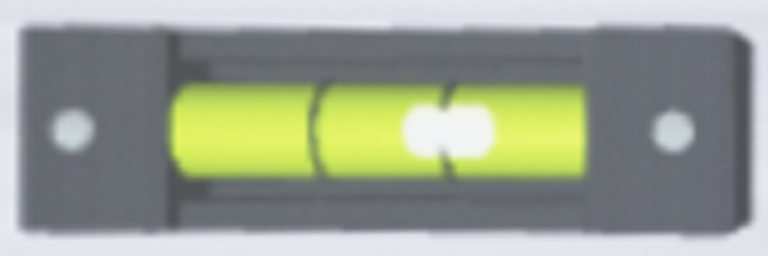

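The level stands in the middle and the bubble sits about 10.8 mm from the vial's middle, at the end away from the knob, which fits the knob end being low. That means about 188° clockwise. I go above the knob and wind the wrist up by about 103° first.

```bash
python3 -m jog '[{"gripper":0.2,"dx":0.0143,"dy":-0.04,"dz":0,"rx":0,"ry":0,"rz":8},{"gripper":0.2,"dx":0.0143,"dy":-0.08,"dz":0,"rx":0,"ry":0,"rz":16},{"gripper":0.2,"dx":0.0143,"dy":-0.127,"dz":0,"rx":0,"ry":0,"rz":24},{"gripper":0.2,"dx":0.0143,"dy":-0.127,"dz":0,"rx":0,"ry":0,"rz":32},{"gripper":0.2,"dx":0.0143,"dy":-0.127,"dz":0,"rx":0,"ry":0,"rz":40},{"gripper":0.2,"dx":0.0143,"dy":-0.127,"dz":0,"rx":0,"ry":0,"rz":48},{"gripper":0.2,"dx":0.0143,"dy":-0.127,"dz":0,"rx":0,"ry":0,"rz":56},{"gripper":0.2,"dx":0.0143,"dy":-0.127,"dz":0,"rx":0,"ry":0,"rz":64},{"gripper":0.2,"dx":0.0143,"dy":-0.127,"dz":0,"rx":0,"ry":0,"rz":72},{"gripper":0.2,"dx":0.0143,"dy":-0.127,"dz":0,"rx":0,"ry":0,"rz":80}]'
python3 -m jog '[{"gripper":0.2,"dx":0,"dy":0,"dz":0,"rx":0,"ry":0,"rz":8},{"gripper":0.2,"dx":0,"dy":0,"dz":-0.02,"rx":0,"ry":0,"rz":16},{"gripper":0.2,"dx":0,"dy":0,"dz":-0.04,"rx":0,"ry":0,"rz":24},{"gripper":0.2,"dx":0,"dy":0,"dz":-0.06,"rx":0,"ry":0,"rz":24},{"gripper":0.2,"dx":0,"dy":0,"dz":-0.06,"rx":0,"ry":0,"rz":24},{"gripper":0.2,"dx":0,"dy":0,"dz":-0.06,"rx":0,"ry":0,"rz":24}]'
python3 - <<'E'
from h import *
o,M=st();c=read_camera("wrist");cv2.imwrite("pics/h.png",c["pixels"])
for d in cut_out("wrist","foot_knob")[:1]:
    p=wpts(c,d["mask"]);q=p[(p[:,2]>.07)&(p[:,2]<.085)];print(d["conf"],np.round(d["box"]),[np.round(x,1) for x in cv2.minAreaRect(q[:,:2].astype(np.float32)*1000)])
E
```

```text
t: 11.55
eef_pos: [0.592, -0.0923, 0.1918]
tool_rot: [0.707, 0.018, 0.707, -0.018]
contact_force: [0.2, -0.4, 0.4]
gripper_width: 0.798
t: 12.15
eef_pos: [0.592, -0.0919, 0.1318]
tool_rot: [0.696, -0.126, 0.696, 0.126]
contact_force: [0.3, 0.1, -0.2]
gripper_width: 0.798
t 12.15 p [ 0.592  -0.0919  0.1318] x [-0.001  0.    -1.   ] yaw_y 110.59 q [ 0.81  0.76 -1.1   1.79  0.77  1.09  1.36] F [ 0.3  0.1 -0.2] w 0.798
0.69 [313. 220.  61.  62.] [array([592.5, -94.8]), array([36.5, 36.4]), np.float64(9.9)]
```

```bash
python3 -m jog '[{"gripper":0.2,"dx":0,"dy":-0.002,"dz":-0.03,"rx":0,"ry":0,"rz":0},{"gripper":0.2,"dx":0,"dy":-0.002,"dz":-0.059,"rx":0,"ry":0,"rz":0},{"gripper":0.2,"dx":0,"dy":-0.002,"dz":-0.059,"rx":0,"ry":0,"rz":0},{"gripper":0.6,"dx":0,"dy":-0.002,"dz":-0.059,"rx":0,"ry":0,"rz":0},{"gripper":1,"dx":0,"dy":-0.002,"dz":-0.059,"rx":0,"ry":0,"rz":0},{"gripper":1,"dx":0,"dy":-0.002,"dz":-0.059,"rx":0,"ry":0,"rz":0},{"gripper":1,"dx":0,"dy":-0.002,"dz":-0.059,"rx":0,"ry":0,"rz":0},{"gripper":1,"dx":0,"dy":-0.002,"dz":-0.059,"rx":0,"ry":0,"rz":0}]' 60
python3 -c "
from h import *
st()"
```

```text
t: 13.05
eef_pos: [0.5935, -0.0942, 0.0753]
tool_rot: [0.697, -0.128, 0.694, 0.127]
contact_force: [-1.0, -1.0, 5.7]
gripper_width: 0.425
t 13.05 p [ 0.5935 -0.0942  0.0753] x [ 0.003 -0.001 -1.   ] yaw_y 110.7 q [ 0.78  0.83 -1.04  1.82  0.85  1.01  1.31] F [-1.  -1.   5.7] w 0.425
```

```bash
python3 -m jog '[{"gripper":1,"dx":0,"dy":0,"dz":0,"rx":0,"ry":0,"rz":-8},{"gripper":1,"dx":0,"dy":0,"dz":0,"rx":0,"ry":0,"rz":-16},{"gripper":1,"dx":0,"dy":0,"dz":0,"rx":0,"ry":0,"rz":-24},{"gripper":1,"dx":0,"dy":0,"dz":0,"rx":0,"ry":0,"rz":-32},{"gripper":1,"dx":0,"dy":0,"dz":0,"rx":0,"ry":0,"rz":-40},{"gripper":1,"dx":0,"dy":0,"dz":0,"rx":0,"ry":0,"rz":-48},{"gripper":1,"dx":0,"dy":0,"dz":0,"rx":0,"ry":0,"rz":-56},{"gripper":1,"dx":0,"dy":0,"dz":0,"rx":0,"ry":0,"rz":-64},{"gripper":1,"dx":0,"dy":0,"dz":0,"rx":0,"ry":0,"rz":-72},{"gripper":1,"dx":0,"dy":0,"dz":0,"rx":0,"ry":0,"rz":-80}]' 60
python3 -m jog '[{"gripper":1,"dx":0,"dy":0,"dz":0,"rx":0,"ry":0,"rz":-8},{"gripper":1,"dx":0,"dy":0,"dz":0,"rx":0,"ry":0,"rz":-16},{"gripper":1,"dx":0,"dy":0,"dz":0,"rx":0,"ry":0,"rz":-24},{"gripper":1,"dx":0,"dy":0,"dz":0,"rx":0,"ry":0,"rz":-24}]' 60
python3 - <<'E'
from h import *
st();c=read_camera("wrist");bubble(c,"pics/i.png")
E
```

```text
t: 14.05
eef_pos: [0.593, -0.0954, 0.0753]
tool_rot: [0.615, 0.351, 0.612, -0.352]
contact_force: [-3.2, -4.0, 8.4]
gripper_width: 0.42
t: 14.45
eef_pos: [0.5926, -0.0956, 0.0753]
tool_rot: [0.529, 0.471, 0.526, -0.472]
contact_force: [-3.7, -4.2, 8.6]
gripper_width: 0.425
t 14.45 p [ 0.5926 -0.0956  0.0753] x [ 0.002 -0.003 -1.   ] yaw_y 6.45 q [ 0.54  0.66 -0.66  1.84  0.54  0.83 -0.28] F [-3.7 -4.2  8.6] w 0.425
vial -30.7..-10.7 mid -20.7; pale -30.7..-30.5 centre -30.6 (w 0.2)
dark lines at [] []
```

```bash
python3 -m jog '[{"gripper":1,"dx":0,"dy":0,"dz":0,"rx":0,"ry":0,"rz":-8},{"gripper":1,"dx":0,"dy":0,"dz":0,"rx":0,"ry":0,"rz":-16},{"gripper":1,"dx":0,"dy":0,"dz":0,"rx":0,"ry":0,"rz":-24},{"gripper":1,"dx":0,"dy":0,"dz":0,"rx":0,"ry":0,"rz":-32},{"gripper":1,"dx":0,"dy":0,"dz":0,"rx":0,"ry":0,"rz":-40},{"gripper":1,"dx":0,"dy":0,"dz":0,"rx":0,"ry":0,"rz":-48},{"gripper":1,"dx":0,"dy":0,"dz":0,"rx":0,"ry":0,"rz":-56},{"gripper":1,"dx":0,"dy":0,"dz":0,"rx":0,"ry":0,"rz":-64},{"gripper":1,"dx":0,"dy":0,"dz":0,"rx":0,"ry":0,"rz":-72},{"gripper":1,"dx":0,"dy":0,"dz":0,"rx":0,"ry":0,"rz":-80}]' 60
python3 -m jog '[{"gripper":1,"dx":0,"dy":0,"dz":0,"rx":0,"ry":0,"rz":-4},{"gripper":1,"dx":0,"dy":0,"dz":0,"rx":0,"ry":0,"rz":-4},{"gripper":0.6,"dx":0,"dy":0,"dz":0,"rx":0,"ry":0,"rz":-4},{"gripper":0.2,"dx":0,"dy":0,"dz":0,"rx":0,"ry":0,"rz":-4},{"gripper":0.2,"dx":0,"dy":0,"dz":0,"rx":0,"ry":0,"rz":-4},{"gripper":0.2,"dx":0,"dy":0,"dz":0.03,"rx":0,"ry":0,"rz":-4},{"gripper":0.2,"dx":0,"dy":0,"dz":0.07,"rx":0,"ry":0,"rz":-4},{"gripper":0.2,"dx":0,"dy":0,"dz":0.119,"rx":0,"ry":0,"rz":4},{"gripper":0.2,"dx":0,"dy":0.04,"dz":0.119,"rx":0,"ry":0,"rz":12},{"gripper":0.2,"dx":-0.014,"dy":0.08,"dz":0.119,"rx":0,"ry":0,"rz":20}]' 60
python3 -m jog '[{"gripper":0.2,"dx":0,"dy":0.045,"dz":0,"rx":0,"ry":0,"rz":8},{"gripper":0.2,"dx":0,"dy":0.045,"dz":0,"rx":0,"ry":0,"rz":16},{"gripper":0.2,"dx":0,"dy":0.045,"dz":0,"rx":0,"ry":0,"rz":24},{"gripper":0.2,"dx":0,"dy":0.045,"dz":0,"rx":0,"ry":0,"rz":32},{"gripper":0.2,"dx":0,"dy":0.045,"dz":0,"rx":0,"ry":0,"rz":40},{"gripper":0.2,"dx":0,"dy":0.045,"dz":0,"rx":0,"ry":0,"rz":48},{"gripper":0.2,"dx":0,"dy":0.045,"dz":0,"rx":0,"ry":0,"rz":56},{"gripper":0.2,"dx":0,"dy":0.045,"dz":0,"rx":0,"ry":0,"rz":64},{"gripper":0.2,"dx":0,"dy":0.045,"dz":0,"rx":0,"ry":0,"rz":64},{"gripper":0.2,"dx":0,"dy":0.045,"dz":0,"rx":0,"ry":0,"rz":64}]' 60
python3 - <<'E'
from h import *
st();c=read_camera("wrist");bubble(c,"pics/j.png");cv2.imwrite("pics/jj.png",c["pixels"])
E
```

```text
t: 15.5
eef_pos: [0.5915, -0.0948, 0.0752]
tool_rot: [-0.101, -0.7, -0.1, 0.7]
contact_force: [-7.9, -2.2, 12.4]
gripper_width: 0.425
t: 16.5
eef_pos: [0.5807, -0.0136, 0.1945]
tool_rot: [0.224, 0.673, 0.223, -0.668]
contact_force: [-0.8, 1.0, 0.1]
gripper_width: 0.798
t: 17.5
eef_pos: [0.5781, 0.0312, 0.192]
tool_rot: [0.544, 0.452, 0.544, -0.452]
contact_force: [0.0, -0.3, 0.7]
gripper_width: 0.801
t 17.5 p [0.5781 0.0312 0.192 ] x [ 0.     0.001 -1.   ] yaw_y 10.53 q [ 0.4   0.48 -0.73  1.81  0.38  0.99 -0.3 ] F [ 0.  -0.3  0.7] w 0.801
vial -33.2..31.8 mid -0.7; pale -7.5..6.0 centre -0.7 (w 13.5)
dark lines at [-10.7   9.5] [79. 67.]
```

View pics/j.png

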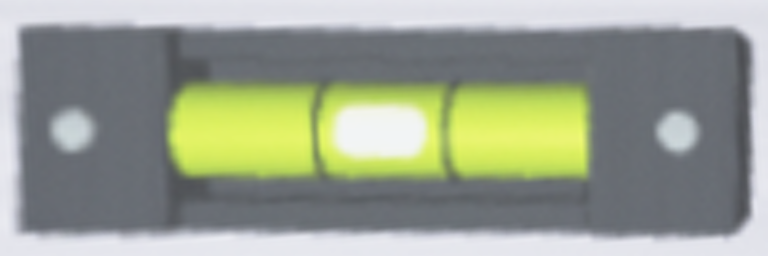

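The bubble centre is at -0.7 mm with the lines' middle at -0.6 mm, so it is centred. Next I close the fingers, come down over the level's middle, and re-read.

```bash
python3 -m jog '[{"gripper":1,"dx":0,"dy":0.001,"dz":0,"rx":0,"ry":0,"rz":-3.5},{"gripper":1,"dx":0,"dy":0.001,"dz":0,"rx":0,"ry":0,"rz":-3.5},{"gripper":1,"dx":0,"dy":0.001,"dz":0,"rx":0,"ry":0,"rz":-3.5},{"gripper":1,"dx":0,"dy":0.001,"dz":0,"rx":0,"ry":0,"rz":-3.5},{"gripper":1,"dx":0,"dy":0.001,"dz":0,"rx":0,"ry":0,"rz":-3.5},{"gripper":1,"dx":0,"dy":0.001,"dz":-0.03,"rx":0,"ry":0,"rz":-3.5},{"gripper":1,"dx":0,"dy":0.001,"dz":-0.06,"rx":0,"ry":0,"rz":-3.5},{"gripper":1,"dx":0,"dy":0.001,"dz":-0.08,"rx":0,"ry":0,"rz":-3.5},{"gripper":1,"dx":0,"dy":0.001,"dz":-0.085,"rx":0,"ry":0,"rz":-3.5},{"gripper":1,"dx":0,"dy":0.001,"dz":-0.085,"rx":0,"ry":0,"rz":-3.5}]' 40
python3 - <<'E'
from h import *
st();c=read_camera("wrist");bubble(c,"pics/k0.png");cv2.imwrite("pics/k.png",c["pixels"])
E
```

```text
t: 18.55
eef_pos: [0.5777, 0.032, 0.1064]
tool_rot: [0.53, 0.467, 0.531, -0.468]
contact_force: [0.4, 0.4, 0.1]
gripper_width: 0.004
t 18.55 p [0.5777 0.032  0.1064] x [-0.001  0.    -1.   ] yaw_y 7.25 q [ 0.34  0.58 -0.66  1.87  0.47  0.85 -0.44] F [0.4 0.4 0.1] w 0.004
vial 5.0..31.3 mid 18.1; pale 5.0..5.5 centre 5.3 (w 0.5)
dark lines at [9.] [87.]
```

View pics/k.png

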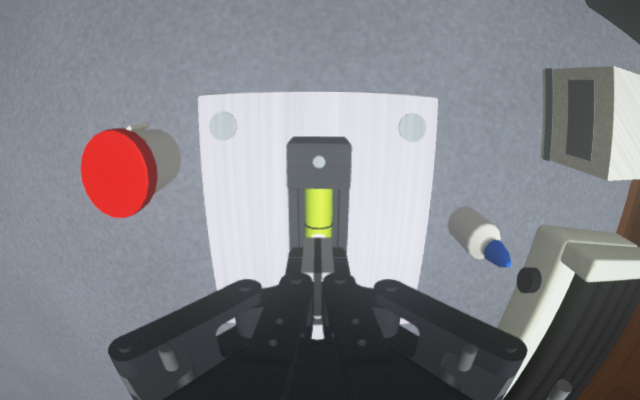

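```bash
python3 -m jog '[{"gripper":1,"dx":0,"dy":0,"dz":-0.002,"rx":0,"ry":0,"rz":0},{"gripper":1,"dx":0,"dy":0,"dz":-0.004,"rx":0,"ry":0,"rz":0},{"gripper":1,"dx":0,"dy":0,"dz":-0.006,"rx":0,"ry":0,"rz":0},{"gripper":1,"dx":0,"dy":0,"dz":-0.007,"rx":0,"ry":0,"rz":0},{"gripper":1,"dx":0,"dy":0,"dz":-0.007,"rx":0,"ry":0,"rz":0}]'
python3 -m jog '[{"gripper":1,"dx":0,"dy":0,"dz":-0.001,"rx":0,"ry":0,"rz":0},{"gripper":1,"dx":0,"dy":0,"dz":-0.002,"rx":0,"ry":0,"rz":0},{"gripper":1,"dx":0,"dy":0,"dz":-0.002,"rx":0,"ry":0,"rz":0}]'
```

```text
t: 19.1
eef_pos: [0.5779, 0.0319, 0.0998]
tool_rot: [0.531, 0.467, 0.531, -0.468]
contact_force: [-0.2, 0.7, -0.5]
gripper_width: 0.002
t: 19.4
eef_pos: [0.5781, 0.0319, 0.0981]
tool_rot: [0.531, 0.467, 0.53, -0.467]
contact_force: [-0.8, -0.5, 1.3]
gripper_width: 0.001
```

```bash
python3 -m jog '[{"gripper":1,"dx":0,"dy":0,"dz":-0.001,"rx":0,"ry":0,"rz":0},{"gripper":1,"dx":0,"dy":0,"dz":-0.001,"rx":0,"ry":0,"rz":0}]'
python3 -m jog '[{"gripper":1,"dx":0,"dy":0,"dz":-0.001,"rx":0,"ry":0,"rz":0},{"gripper":1,"dx":0,"dy":0,"dz":-0.001,"rx":0,"ry":0,"rz":0}]'
```

```text
t: 19.6
eef_pos: [0.5782, 0.032, 0.0979]
tool_rot: [0.531, 0.467, 0.53, -0.468]
contact_force: [-3.2, -1.8, 10.6]
gripper_width: 0.0
t: 19.8
eef_pos: [0.5782, 0.032, 0.0978]
tool_rot: [0.531, 0.467, 0.53, -0.468]
contact_force: [-6.7, -2.3, 18.6]
gripper_width: 0.002
```

```bash
python3 -m jog '[{"gripper":1,"dx":0.0005,"dy":0,"dz":0.0006,"rx":0,"ry":0,"rz":0},{"gripper":1,"dx":0.0005,"dy":0,"dz":0.0006,"rx":0,"ry":0,"rz":0},{"gripper":1,"dx":0.0005,"dy":0,"dz":0.0006,"rx":0,"ry":0,"rz":0},{"gripper":1,"dx":0.0005,"dy":0,"dz":0.0006,"rx":0,"ry":0,"rz":0},{"gripper":1,"dx":0.0005,"dy":0,"dz":0.0006,"rx":0,"ry":0,"rz":0},{"gripper":1,"dx":0.0005,"dy":0,"dz":0.0006,"rx":0,"ry":0,"rz":0},{"gripper":1,"dx":0.0005,"dy":0,"dz":0.0006,"rx":0,"ry":0,"rz":0},{"gripper":1,"dx":0.0005,"dy":0,"dz":0.0006,"rx":0,"ry":0,"rz":0},{"gripper":1,"dx":0.0005,"dy":0,"dz":0.0006,"rx":0,"ry":0,"rz":0},{"gripper":1,"dx":0.0005,"dy":0,"dz":0.0006,"rx":0,"ry":0,"rz":0}]'
python3 -m jog '[{"gripper":1,"dx":0,"dy":0,"dz":0,"rx":0,"ry":0,"rz":0},{"gripper":1,"dx":0,"dy":0,"dz":0,"rx":0,"ry":0,"rz":0},{"gripper":1,"dx":0,"dy":0,"dz":0,"rx":0,"ry":0,"rz":0},{"gripper":1,"dx":0,"dy":0,"dz":0,"rx":0,"ry":0,"rz":0},{"gripper":1,"dx":0,"dy":0,"dz":0,"rx":0,"ry":0,"rz":0},{"gripper":1,"dx":0,"dy":0,"dz":0,"rx":0,"ry":0,"rz":0},{"gripper":1,"dx":0,"dy":0,"dz":0,"rx":0,"ry":0,"rz":0},{"gripper":1,"dx":0,"dy":0,"dz":0,"rx":0,"ry":0,"rz":0},{"gripper":1,"dx":0,"dy":0,"dz":0,"rx":0,"ry":0,"rz":0},{"gripper":1,"dx":0,"dy":0,"dz":0,"rx":0,"ry":0,"rz":0}]'
python3 - <<'E'
from h import *
st();c=read_camera("wrist");s=read_camera("side")
L,im=topview(c,hl=.06,hw=.03);a=cv2.resize(im,(800,400),interpolation=cv2.INTER_CUBIC)
b=cv2.resize(s["pixels"][170:220,263:363],(400,200),interpolation=cv2.INTER_CUBIC)
w=cv2.resize(c["pixels"][180:280,220:420],(400,200),interpolation=cv2.INTER_CUBIC)
cv2.imwrite("pics/l.png",np.vstack([a,np.hstack([b,w])]))
for d in cut_out("wrist","level")[:1]:
    p=wpts(c,d["mask"]);print(d["conf"],np.percentile(p,[2,98],axis=0).round(3).tolist())
E
```

```text
t: 20.8
eef_pos: [0.5783, 0.032, 0.0979]
tool_rot: [0.531, 0.467, 0.53, -0.468]
contact_force: [-6.5, -1.9, 16.2]
gripper_width: -0.001
t: 21.8
eef_pos: [0.5783, 0.032, 0.0979]
tool_rot: [0.531, 0.467, 0.53, -0.468]
contact_force: [-7.2, -1.3, 15.9]
gripper_width: -0.001
t 21.8 p [0.5783 0.032  0.0979] x [-0.    -0.001 -1.   ] yaw_y 7.23 q [ 0.33  0.6  -0.65  1.88  0.48  0.83 -0.45] F [-7.2 -1.3 15.9] w -0.001
0.72 [[0.559, -0.009, 0.054], [0.591, 0.088, 0.081]]
```

View pics/l.png

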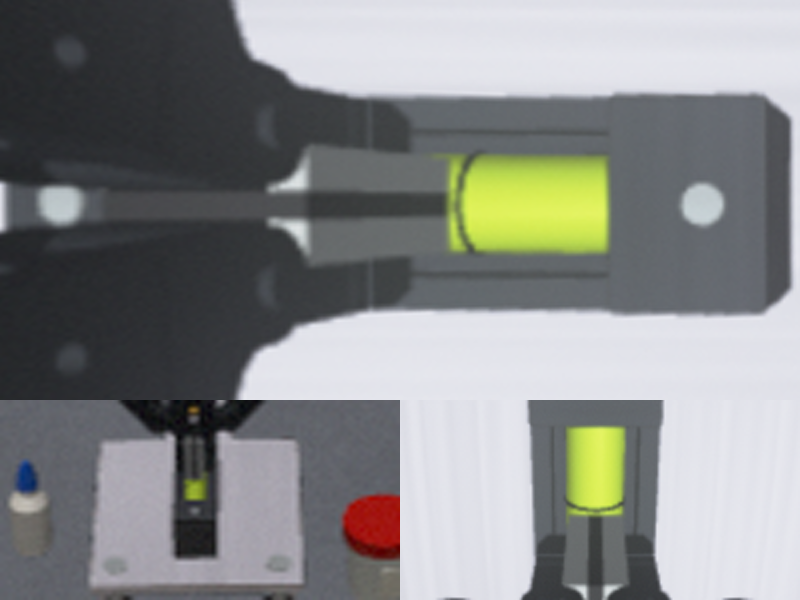

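The vial's far side up to the line is clear of the bubble, but the fingers hide its other edge. I lift briefly and read at once, since the bubble takes about 2 s to settle.

```bash
python3 -m jog '[{"gripper":1,"dx":0,"dy":0,"dz":0.045,"rx":0,"ry":0,"rz":0},{"gripper":1,"dx":0,"dy":-0.03,"dz":0.085,"rx":0,"ry":0,"rz":0}]'
python3 - <<'E'
from h import *
st();c=read_camera("wrist");bubble(c,"pics/m.png")
E
python3 -m jog '[{"gripper":1,"dx":0,"dy":0,"dz":0.01,"rx":0,"ry":0,"rz":0},{"gripper":1,"dx":0,"dy":0,"dz":0.01,"rx":0,"ry":0,"rz":0},{"gripper":1,"dx":0,"dy":0,"dz":0.01,"rx":0,"ry":0,"rz":0},{"gripper":1,"dx":0,"dy":0,"dz":0.01,"rx":0,"ry":0,"rz":0},{"gripper":1,"dx":0,"dy":0,"dz":0.01,"rx":0,"ry":0,"rz":0},{"gripper":1,"dx":0,"dy":0,"dz":0.01,"rx":0,"ry":0,"rz":0},{"gripper":1,"dx":0,"dy":0,"dz":0.01,"rx":0,"ry":0,"rz":0},{"gripper":1,"dx":0,"dy":0,"dz":0.01,"rx":0,"ry":0,"rz":0},{"gripper":1,"dx":0,"dy":0,"dz":0.01,"rx":0,"ry":0,"rz":0},{"gripper":1,"dx":0,"dy":0,"dz":0.01,"rx":0,"ry":0,"rz":0}]'
python3 - <<'E'
from h import *
st();c=read_camera("wrist");bubble(c,"pics/n.png")
E
```

```text
t: 22.15
eef_pos: [0.5779, 0.0067, 0.1825]
tool_rot: [0.531, 0.466, 0.533, -0.465]
contact_force: [1.0, -1.2, 0.1]
gripper_width: 0.001
t 22.15 p [0.5779 0.0067 0.1825] x [-0.001  0.004 -1.   ] yaw_y 7.66 q [ 0.43  0.49 -0.72  1.82  0.38  0.97 -0.31] F [ 1.  -1.2  0.1] w 0.001
vial -32.7..32.3 mid -0.2; pale -7.0..6.3 centre -0.4 (w 13.3)
dark lines at [-10.2  10. ] [68. 73.]
t: 23.2
eef_pos: [0.5785, 0.0019, 0.1914]
tool_rot: [0.531, 0.467, 0.531, -0.467]
contact_force: [0.0, -0.5, -0.6]
gripper_width: 0.0
t 23.2 p [0.5785 0.0019 0.1914] x [ 0.  0. -1.] yaw_y 7.23 q [ 0.44  0.48 -0.72  1.81  0.37  0.99 -0.31] F [ 0.  -0.5 -0.6] w 0.0
vial -32.7..32.3 mid -0.2; pale -7.0..6.3 centre -0.4 (w 13.3)
dark lines at [-10.2  10.3] [62. 68.]
```

```bash
python3 -c "
import cv2,numpy as np
cv2.imwrite('pics/o.png',np.vstack([cv2.imread('pics/m.png'),cv2.imread('pics/n.png')]))"
```

```text
(no output)
```

View pics/o.png

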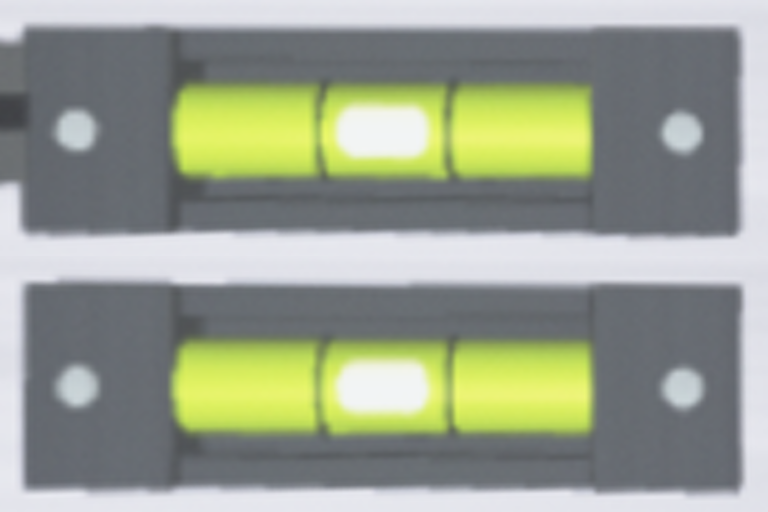

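Both pictures show the bubble centred, at -0.4 mm: the top one 0.35 s after pressing, the bottom one free. I press again in the same place.

```bash
python3 -m jog '[{"gripper":1,"dx":0,"dy":0.03,"dz":-0.02,"rx":0,"ry":0,"rz":0},{"gripper":1,"dx":0,"dy":0.03,"dz":-0.05,"rx":0,"ry":0,"rz":0},{"gripper":1,"dx":0,"dy":0.03,"dz":-0.075,"rx":0,"ry":0,"rz":0},{"gripper":1,"dx":0,"dy":0.03,"dz":-0.085,"rx":0,"ry":0,"rz":0},{"gripper":1,"dx":0,"dy":0.03,"dz":-0.088,"rx":0,"ry":0,"rz":0},{"gripper":1,"dx":0,"dy":0.03,"dz":-0.09,"rx":0,"ry":0,"rz":0},{"gripper":1,"dx":0,"dy":0.03,"dz":-0.092,"rx":0,"ry":0,"rz":0},{"gripper":1,"dx":0,"dy":0.03,"dz":-0.093,"rx":0,"ry":0,"rz":0},{"gripper":1,"dx":0,"dy":0.03,"dz":-0.094,"rx":0,"ry":0,"rz":0},{"gripper":1,"dx":0,"dy":0.03,"dz":-0.095,"rx":0,"ry":0,"rz":0}]'
python3 -m jog '[{"gripper":1,"dx":0,"dy":0,"dz":0,"rx":0,"ry":0,"rz":0},{"gripper":1,"dx":0,"dy":0,"dz":0,"rx":0,"ry":0,"rz":0},{"gripper":1,"dx":0,"dy":0,"dz":0,"rx":0,"ry":0,"rz":0},{"gripper":1,"dx":0,"dy":0,"dz":0,"rx":0,"ry":0,"rz":0},{"gripper":1,"dx":0,"dy":0,"dz":0,"rx":0,"ry":0,"rz":0},{"gripper":1,"dx":0,"dy":0,"dz":0,"rx":0,"ry":0,"rz":0},{"gripper":1,"dx":0,"dy":0,"dz":0,"rx":0,"ry":0,"rz":0},{"gripper":1,"dx":0,"dy":0,"dz":0,"rx":0,"ry":0,"rz":0},{"gripper":1,"dx":0,"dy":0,"dz":0,"rx":0,"ry":0,"rz":0},{"gripper":1,"dx":0,"dy":0,"dz":0,"rx":0,"ry":0,"rz":0}]'
```

```text
t: 24.25
eef_pos: [0.5791, 0.0319, 0.0979]
tool_rot: [0.531, 0.468, 0.53, -0.467]
contact_force: [-4.9, -2.2, 17.0]
gripper_width: -0.0
t: 25.25
eef_pos: [0.579, 0.0319, 0.0979]
tool_rot: [0.531, 0.468, 0.53, -0.467]
contact_force: [-3.5, -1.3, 10.2]
gripper_width: 0.002
```

```bash
python3 -m jog '[{"gripper":1,"dx":0,"dy":0,"dz":-0.0006,"rx":0,"ry":0,"rz":0},{"gripper":1,"dx":0,"dy":0,"dz":-0.0006,"rx":0,"ry":0,"rz":0},{"gripper":1,"dx":0,"dy":0,"dz":-0.0006,"rx":0,"ry":0,"rz":0},{"gripper":1,"dx":0,"dy":0,"dz":-0.0006,"rx":0,"ry":0,"rz":0},{"gripper":1,"dx":0,"dy":0,"dz":-0.0006,"rx":0,"ry":0,"rz":0},{"gripper":1,"dx":0,"dy":0,"dz":-0.0006,"rx":0,"ry":0,"rz":0},{"gripper":1,"dx":0,"dy":0,"dz":-0.0006,"rx":0,"ry":0,"rz":0},{"gripper":1,"dx":0,"dy":0,"dz":-0.0006,"rx":0,"ry":0,"rz":0}]'
python3 -m jog '[{"gripper":1,"dx":0,"dy":0,"dz":0,"rx":0,"ry":0,"rz":0},{"gripper":1,"dx":0,"dy":0,"dz":0,"rx":0,"ry":0,"rz":0},{"gripper":1,"dx":0,"dy":0,"dz":0,"rx":0,"ry":0,"rz":0},{"gripper":1,"dx":0,"dy":0,"dz":0,"rx":0,"ry":0,"rz":0},{"gripper":1,"dx":0,"dy":0,"dz":0,"rx":0,"ry":0,"rz":0},{"gripper":1,"dx":0,"dy":0,"dz":0,"rx":0,"ry":0,"rz":0}]'
```

```text
t: 26.05
eef_pos: [0.5791, 0.0319, 0.0979]
tool_rot: [0.531, 0.468, 0.53, -0.467]
contact_force: [-4.9, -1.7, 15.3]
gripper_width: 0.001
t: 26.65
eef_pos: [0.5791, 0.0319, 0.0979]
tool_rot: [0.531, 0.468, 0.53, -0.467]
contact_force: [-4.6, -1.2, 14.3]
gripper_width: -0.003
```

The push is steady at about 14 N, so I hand in.

```bash
python3 -c "
from h import *
hand_in();st()"
```

```text
the job is handed in; nothing more can be done
the job is handed in; nothing more can be done
```

I set the dark level down gently on the middle of the plate, along it, and let go. The bubble then read about 10.8 mm off, towards the end away from the knob. I turned the knob about 188° clockwise and handed in at about 27 s, with the closed fingers pressing on the level's middle.

**Bubble:** it read within 0.4 mm of the middle between the lines, both standing free and 0.35 s after a 16 N trial press. During the final press the fingers hid part of the vial, so I did not see the bubble directly then.

**Final press:** the push held at about 14 N. It had sagged from 17 to 10 N while settling, so I added a little before handing in. A sideways force of 4–5 N remained, and the level was not seen to shift.

**Other things on the bench:** I did not re-measure their positions at the end. Nothing was touched as far as the forces and pictures showed. `hand_in()` gave no verdict.

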